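# Clear snapped test bars into the covered offcut box

### The job

Clear the two snapped wooden stubs, the short ones with a splintered end, off the work board into the offcut box, whose flat cover has to be slid open first; then slide the cover fully shut again over them. Leave the two whole, square-ended bars and everything else on the bench where it is.

Things in the scene. Friction and masses are not known exactly. Their poses are not given: they have to be found in the camera images.
- stub_a_mid (a point): snapped stub of a wooden test bar, one end sawn square, the other splintered; 44 mm wide (y), 34 mm thick (z). The point is the centre of its solid part, half-way up, which is 76 mm long (x); splinters stick out at the +x end, 106 mm overall. Lies flat on the 6 mm board, at any yaw up to 0.5 rad from the board's
- stub_b_mid (a point): snapped stub of a wooden test bar, one end sawn square, the other splintered; 44 mm wide (y), 34 mm thick (z). The point is the centre of its solid part, half-way up, which is 66 mm long (x); splinters stick out at the +x end, 92 mm overall. Lies flat on the 6 mm board, at any yaw up to 0.5 rad from the board's
- board: pale heat-proof work board fixed to the bench, 400 (x) by 480 (y) mm, 6 mm thick; origin at the centre of its underside
- box: grey sheet-metal offcut box fixed to the bench at the left, open-topped under a sliding cover: outside 170 (x) by 230 (y) mm, 130 mm high, walls and floor 4 mm; origin at the centre of its underside, on the bench. Two rails run along its sides at the rim and 160 mm beyond it to +x (the side away from the robot) and carry the cover; over the rails it is 250 mm wide, and a post stands under the far end of each
- cover (a joint): slide of the flat steel cover of the box (170 by 250 mm, 4 mm thick), in m: 0 = fully shut, 0.15 = fully open against its stop. It opens towards the box's +x, takes about 2 N to push and stays where it is left; it may start a little ajar. Fully open it leaves the part of the mouth from the box's x = -81 to +65 mm free
- cover_handle (a point): centre of the black bar handle on the cover; the bar is 110 mm long (box y), 20 mm thick (box x), 18 mm high, its centre 35 mm above the underside of the cover (166 mm above the bench), with 22 mm of free space under it between two posts 80 mm apart. Its centre is 50 mm to the box's -x from the cover's middle: at the box's x = -50 mm when shut, +100 mm when fully open. Axes as the box
- bar_a_mid (a point): whole test bar: same wood as the stubs, 140 mm long, 44 mm wide, 34 mm thick, both ends sawn square; lies flat on the board among the stubs and stays there. The point is its centre; x along its length
- bar_b_mid (a point): another whole test bar: same wood as the stubs, 140 mm long, 44 mm wide, 34 mm thick, both ends sawn square; lies flat on the board among the stubs and stays there. The point is its centre; x along its length
- dish: white ceramic dish, 72 mm across, 22 mm high, on the board near its robot-side edge; origin at the centre of its underside; stays
- weight: brass weight with a small head, 48 mm across, 66 mm high, on the board near its far edge; origin at the centre of its underside; stays
- jar: small amber glass jar with a black cap, 52 mm across, 55 mm high, on the board near its robot-side edge; origin at the centre of its underside; stays
- torch: gas torch: 66 mm can with a brass nozzle, 202 mm high, at the left of the bench; origin at the centre of its underside; stays

How it is judged:
By the outcome, as a careful person would: the job done as asked, in the order asked, and still so for the second after the job is handed in, with the robot touching nothing.
It also fails if it takes over 72 s, if anything falls off the work surface, if the arm or the gripper's body presses on something with over 40 N, if the wrist force passes 120 N, or if a joint passes its speed limit or range.

### The arm

A 6-joint arm with a two-finger parallel gripper is mounted at the origin on the work surface. World frame = base frame: x ahead of the robot, y to its left, z up, the work surface at z = 0. Lengths are in m, angles in rad, forces in N, time in s.
With the tool pointing down it reaches from about 0.375 to 0.975 m from the base axis. Payload 3.8 kg.
Tool frame: the origin (TCP) lies at the very end of the fingers, on their centre line; the grasp point (between the pads) lies 19 mm behind it; z points along the fingers, y is the direction in which the jaws open and shut (so a half turn about z gives the same grasp; the last joint's range is limited). The gripper opens to 85 mm and grips with 20 to 120 N. Pads are 22 mm wide; open, the fingers measure 114 mm over their backs; the gripper's body (76 mm by 85 mm) begins 54 mm behind the grasp point. The pads swing forward as they close: fully open they stand 13 mm farther back than shut.
Start: joints at [-1.175, 0.264, 1.604, -0, 1.274, -0.037], TCP at [0.283, -0.613, 0.231] pointing down, gripper open.
Joint ranges: [-2.63, 2.63], [-0.94, 2.18], [0.31, 2.57], [-1.31, 4.45], [0, 2.66], [-2.55, 2.55]. Speed limits (rad/s): [2.57, 2.57, 3.14, 3.14, 3.14, 3.14].

### API

Orientations are given as a rotation vector (axis times angle).
In Python, from workcell import status, read_camera, camera_info, order gives the robot as it stands.
- The arm moves only by the tool move_arm, never from a script. Its argument "deltas" is a list of rows, each a list of 3 entries, a list of its own where there are three numbers: the turn, a rotation vector about the world's x, y, z as a fraction of full scale, then the shift along the world's x, y, z as a fraction of full scale, then the closure, from -1 (fully open) to 1 (shut), so that 0 is half open. A call has 1 to 20 rows; each row is the pose to reach, as a shift and turn from the pose commanded when the call began; what a row does not reach only later rows make up. Full scale, the value 1, is 0.1 m for a shift and pi/2 rad for a turn. A row lasts 1/8 s, in which the tool goes at most 62.5 mm and 10.7 degrees, less where a joint would pass 70% of its speed; a pose out of reach is approached as far as the arm can. A call with a number of a shift or a turn outside -1 to 1 is refused whole. A call with a gripper value outside its range is refused whole. The fingers move at their own pace and stop on an object; "grip_force" is the grip in N (left out, the last holds). Time passes only in rows, so rows that repeat a pose let the fingers close. It gives the time, the measured TCP pose, the force and the opening at its end, in the units of the state.
- status.read_state(): the state, without advancing time (a new reading comes with each control period).
- read_camera(name): name is "side" or "top"; returns (picture, depth): 384x512x3 uint8, red, green, blue; 384x512 float32, m along the optical axis (not along the pixel's ray), 0 where there is no reading.
- camera_info(name): a dict with "K" (3x3 intrinsics, pixels), "D" ([k1, k2, p1, p2, k3] as OpenCV has them; the pictures are not rectified), "R" (3x3) and "t" (3): a world point X has camera coordinates R X + t. Camera axes: x right, y down, z forward; pixel columns grow to the right and rows downward; lengths in m; the calibration is good to about 2 mm. A picture is of the moment at which its call begins. camera_info takes no time and is no camera call.
- order.finish_job(): hands the job in, once; it reports no verdict.
The state is a dict: "time": time; "q": joint angles; "joint_vel": joint speeds; "joint_torque": joint torques, N m; "tool_pos": TCP position; "tcp_rot": TCP orientation; "wrist_force": force on the tool from outside, world axes, zero at the start; "torque": the same for the moment, N m; "width": opening from 0.0 (shut) to 1.0 (fully open).
Only numpy, scipy, OpenCV 4.12 (cv2) and the standard library are available. Lean on these libraries where they do the work, as an engineer would, in place of code of your own. Each camera call takes 0.05 s, during which the arm holds its last target. There are 200 camera calls.

## Working session

There is one attempt and no reset: what is moved stays moved. The work goes in short steps, Python scripts to look and compute and a tool call to move; the robot and the scene stay as the last step left them, time stands still between calls to the robot, and variables do not carry over. Pictures are saved under pics/ and viewed, about 8 in all and at most 12, crops included, and the job is handed in when it is done.

Besides the shell and the picture viewer there is one more tool, called after ">>>" by a JSON object that holds its "api" and its "payload". move_arm: Moves the arm, as the interface text tells. Its arguments: {"type":"object","properties":{"deltas":{"type":"array","items":{"type":"array"}},"grip_force":{"type":"number"}},"required":["deltas"]}

```bash
mkdir -p pics; ls
python3 - <<'E'
from workcell import status, read_camera, camera_info
import cv2,numpy as np
s=status.read_state(); print(s)
for n in("top","side"):
    p,d=read_camera(n); np.savez(f"{n}0.npz",p=p,d=d)
    cv2.imwrite(f"pics/{n}0.png",cv2.resize(p[:,:,::-1],(768,576)))
    print(n,camera_info(n))
E
```

```text
pics
{'time': 0.0, 'q': array([-1.17487938e+00,  2.64740783e-01,  1.60539382e+00, -7.77043094e-06,
        1.27367727e+00, -3.69328310e-02]), 'joint_vel': array([-2.06542049e-03,  6.47166751e-05, -1.81413800e-04,  7.36276304e-05,
       -2.16343147e-04,  7.86800250e-04]), 'joint_torque': array([-4.58919185e-04, -5.15118992e+01, -3.67311072e+01, -2.17693441e-04,
        1.29713723e-02, -2.36125786e-06]), 'tool_pos': array([ 0.28282809, -0.61208184,  0.22995964]), 'tcp_rot': array([-3.06617154e+00, -6.74158258e-01,  6.33386721e-04]), 'wrist_force': array([-0.14124932, -0.17588617, -0.01094903]), 'torque': array([-0.01900568, -0.02628636, -0.03105525]), 'width': 1.0006154899848485}
top {'K': array([[366.00683666,   0.        , 255.45425662],
       [  0.        , 366.00683666, 194.45472588],
       [  0.        ,   0.        ,   1.        ]]), 'D': array([0.024213, 0.      , 0.      , 0.      , 0.      ]), 'R': array([[ 2.34286987e-03, -9.99940245e-01, -1.06779245e-02],
       [-9.88810255e-01, -7.23797041e-04, -1.49176928e-01],
       [ 1.49160285e-01,  1.09079433e-02, -9.88752864e-01]]), 't': array([0.11473955, 0.52044178, 1.14840456])}
side {'K': array([[390.43691133,   0.        , 253.98004901],
       [  0.        , 390.43691133, 196.29159374],
       [  0.        ,   0.        ,   1.        ]]), 'D': array([-0.06422846,  0.        ,  0.        ,  0.        ,  0.        ]), 'R': array([[-0.90687997, -0.42136722,  0.00428813],
       [-0.25780743,  0.54675446, -0.79661464],
       [ 0.33332274, -0.72353937, -0.60447227]]), 't': array([0.51204104, 0.17346046, 1.34028768])}
```

View pics/top0.png

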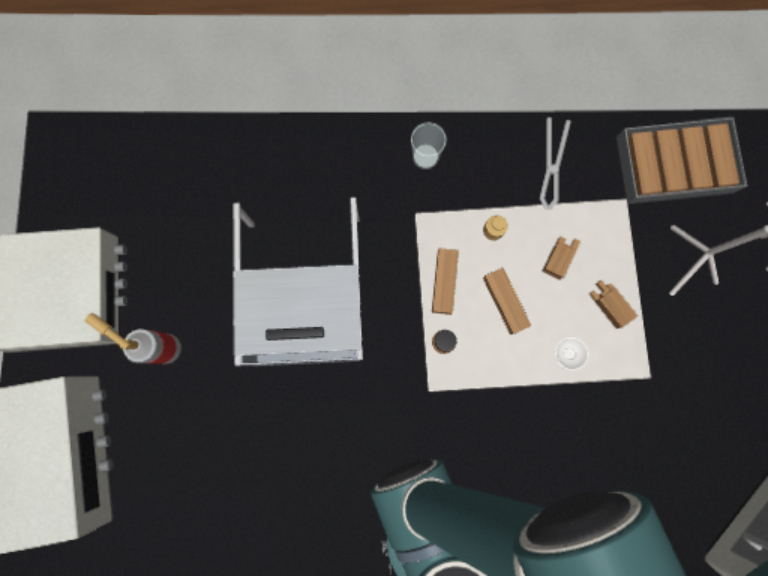

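View pics/side0.png

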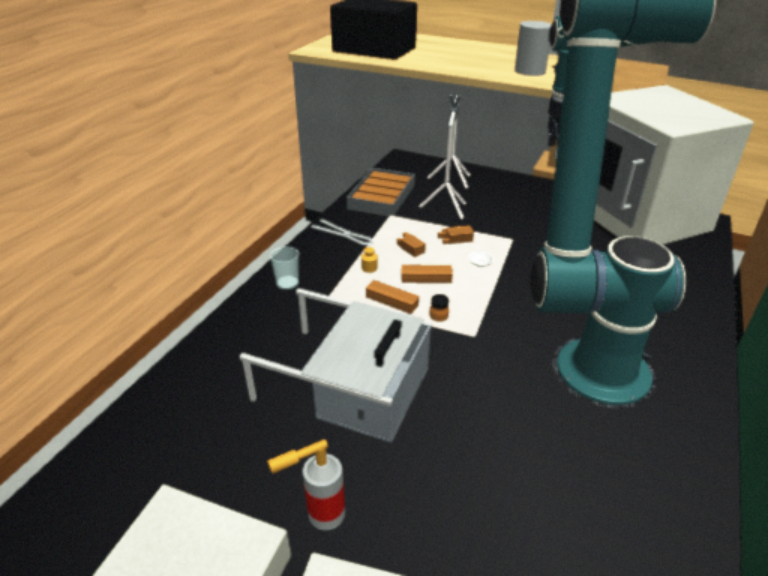

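```bash
cat > h.py <<'E'
import numpy as np,cv2
from workcell import camera_info
def rays(n,uv):
    c=camera_info(n);K,D,R,t=[np.array(c[k]) for k in("K","D","R","t")]
    q=cv2.undistortPoints(np.float64(uv).reshape(-1,1,2),K,D).reshape(-1,2)
    return -R.T@t,np.c_[q,np.ones(len(q))]@R
def plane(n,uv,z):
    o,d=rays(n,uv); return o+d*((z-o[2])/d[:,2])[:,None]
def bydepth(n,uv,d):
    o,r=rays(n,uv); return o+r*np.asarray(d)[:,None]
def cloud(n,p,d):
    v,u=np.mgrid[:384,:512]; return bydepth(n,np.c_[u.ravel(),v.ravel()],d.ravel()).reshape(384,512,3)
E
cat > m.py <<'E'
from h import *
import sys
def run(n,f):
    z=np.load(f);p,d=z["p"],z["d"];C=cloud(n,p,d)
    hsv=cv2.cvtColor(p,cv2.COLOR_RGB2HSV)
    print(n,"board z",np.median(C[(hsv[...,1]<40)&(hsv[...,2]>200)&(C[...,0]>.5)&(C[...,1]<-.05)&(C[...,1]>-.4)&(C[...,2]<.05)][:,2]))
    wood=((hsv[...,0]<20)&(hsv[...,1]>90)&(hsv[...,2]>40)&(C[...,0]>.3)&(C[...,0]<.85)&(C[...,1]<.15)&(C[...,1]>-.4)).astype(np.uint8)
    top=wood&(C[...,2]>.032)
    k,l,st,_=cv2.connectedComponentsWithStats(top)
    for i in range(1,k):
        if st[i,4]<60: continue
        v,u=np.nonzero(l==i); P=plane(n,np.c_[u,v],.04)[:,:2]
        (c,wh,a)=cv2.minAreaRect((P*1000).astype(np.float32))
        a=np.radians(a)
        if wh[0]<wh[1]: a+=np.pi/2
        ax=np.array([np.cos(a),np.sin(a)]);ay=np.array([-ax[1],ax[0]])
        Q=(P*1000-np.array(c));s=Q@ax;w=Q@ay
        prof=[(int(b),int(np.ptp(w[(s>=b)&(s<b+8)])),int(((s>=b)&(s<b+8)).sum())) for b in range(-72,72,8) if ((s>=b)&(s<b+8)).sum()>0]
        print(n,"px",u.mean().round(),v.mean().round(),"c",np.round(c),"wh",np.round(wh),"yaw",round(a%np.pi,3),"z",np.median(C[l==i][:,2]).round(4),st[i,4]);print(prof)
    return p,C,hsv
if __name__=="__main__":
    p,C,hsv=run("top","top0.npz")
    run("side","side0.npz")
    # handle & cover & objects
    blk=(p.max(2)<60)&(C[...,2]>.15)&(C[...,0]>.35)&(C[...,0]<.75)&(C[...,1]>.15)&(C[...,1]<.45)
    v,u=np.nonzero(blk);print("handle z",np.median(C[blk][:,2]),blk.sum())
    P=plane("top",np.c_[u,v],.175)[:,:2]*1000;print(cv2.minAreaRect(P.astype(np.float32)),P.mean(0))
    m=(C[...,2]>.12)&(C[...,2]<.145)&(C[...,0]>.3)&(C[...,1]>.1)&(C[...,1]<.5)&(C[...,0]<.85)
    k,l,st,_=cv2.connectedComponentsWithStats(m.astype(np.uint8));i=1+np.argmax(st[1:,4])
    v,u=np.nonzero(l==i);P=plane("top",np.c_[u,v],.135)[:,:2]*1000
    print("cover+rails",P.min(0),P.max(0),cv2.minAreaRect(P.astype(np.float32)))
    for nm,(U,V),z in [("dish",(381,235),.028),("jar",(296,228),.06),("weight",(331,151),.072),("torchcan",(95,231),.18),("nozzletip",(60,212),.2)]:
        print(nm,plane("top",[(U,V)],z),C[V,U])
E
python3 m.py
```

```text
top board z 0.005542281774162494
top px 328.0 150.0 c [ 667. -126.] wh [38. 50.] yaw 2.857 z 0.0485 71
[(-32, 0, 1), (-24, 26, 15), (-16, 7, 7), (-8, 15, 11), (0, 30, 12), (8, 34, 7), (16, 30, 16), (24, 10, 2)]
top px 374.0 172.0 c [ 601. -272.] wh [43. 92.] yaw 2.656 z 0.0391 303
[(-48, 7, 5), (-40, 10, 9), (-32, 22, 11), (-24, 41, 28), (-16, 41, 36), (-8, 41, 30), (0, 41, 30), (8, 41, 36), (16, 42, 31), (24, 42, 31), (32, 42, 37), (40, 42, 19)]
top px 296.0 187.0 c [545. -17.] wh [ 43. 138.] yaw 3.036 z 0.04 555
[(-72, 39, 20), (-64, 39, 30), (-56, 39, 31), (-48, 39, 32), (-40, 42, 31), (-32, 39, 33), (-24, 39, 31), (-16, 39, 31), (-8, 42, 34), (0, 39, 30), (8, 39, 34), (16, 39, 30), (24, 42, 35), (32, 42, 34), (40, 39, 31), (48, 39, 33), (56, 41, 31), (64, 41, 24)]
top px 338.0 200.0 c [ 502. -150.] wh [138.  44.] yaw 0.416 z 0.0396 580
[(-72, 43, 21), (-64, 43, 35), (-56, 42, 33), (-48, 42, 35), (-40, 43, 35), (-32, 42, 33), (-24, 42, 34), (-16, 42, 34), (-8, 42, 33), (0, 42, 34), (8, 43, 33), (16, 40, 34), (24, 42, 32), (32, 42, 34), (40, 43, 33), (48, 42, 34), (56, 42, 32), (64
[... 1489 characters left out ...]
359375, 281.3536376953125), (18.474985122680664, 105.22563171386719), 2.9222779273986816) [423.05252447 282.00348938]
cover+rails [362.01244236 156.51769048] [699.1612544  419.04974705] ((530.3619995117188, 288.40814208984375), (326.4090881347656, 249.75936889648438), 2.863020658493042)
dish [[ 0.39098905 -0.28675841  0.028     ]] [ 0.39154393 -0.29126523  0.01426739]
jar [[ 0.41072963 -0.01229459  0.06      ]] [ 0.4106114  -0.01209389  0.06201667]
weight [[ 0.65629861 -0.12643181  0.072     ]] [ 0.65598601 -0.12620326  0.07314002]
torchcan [[0.39470559 0.56552822 0.18      ]] [0.39631279 0.57993306 0.1478155 ]
nozzletip [[0.44635369 0.65700602 0.2       ]] [0.4454512  0.65216231 0.20886187]
```

```bash
cat > st.py <<'E'
from h import *
def stubs(f):
    z=np.load(f);p=z["p"]
    # rectified 1 mm map of plane z=.04: x .35...75, y -.45...05
    X,Y=np.meshgrid(np.arange(.38,.72,.001),np.arange(-.45,.06,.001),indexing="ij")
    c=camera_info("top")
    P=np.c_[X.ravel(),Y.ravel(),np.full(X.size,.04)]
    uv,_=cv2.projectPoints(P,cv2.Rodrigues(np.array(c["R"]))[0],np.array(c["t"]),np.array(c["K"]),np.array(c["D"]))
    uv=uv.reshape(*X.shape,2).astype(np.float32)
    im=cv2.remap(p,uv[...,0],uv[...,1],cv2.INTER_CUBIC)
    hsv=cv2.cvtColor(im,cv2.COLOR_RGB2HSV)
    m=((hsv[...,0]<20)&(hsv[...,1]>110)&(hsv[...,2]>100)).astype(np.uint8)
    m=cv2.morphologyEx(m,cv2.MORPH_OPEN,cv2.getStructuringElement(cv2.MORPH_ELLIPSE,(31,31)))
    for k in cv2.findContours(m,cv2.RETR_EXTERNAL,cv2.CHAIN_APPROX_NONE)[0]:
        if cv2.contourArea(k)<1500: continue
        (cy,cx),wh,a=cv2.minAreaRect(k)
        b=cv2.boxPoints(cv2.minAreaRect(k)); e=[b[1]-b[0],b[2]-b[1]]; e=max(e,key=np.linalg.norm)
        yaw=np.arctan2(e[0],e[1]); yaw=np.arctan2(e[0],e[1])
        yaw=(np.arctan2(e[0],e[1])) # placeholder: e=(dy,dx)
        yaw=np.arctan2(e[0],e[1])
        yaw=(yaw+np.pi/2)%np.pi-np.pi/2
        print("c",round(380+cx),round(-450+cy),"wh",np.round(wh),"yaw",round(yaw,3))
    return im
if __name__=="__main__":
    im=stubs("top0.npz"); cv2.imwrite("pics/rect.png",im[:,:,::-1])
E
sed -i '/placeholder/d;/^        yaw=np.arctan2(e\[0\],e\[1\])$/d' st.py
sed -i 's/; yaw=np.arctan2(e\[0\],e\[1\])$//; s/yaw=np.arctan2(e\[0\],e\[1\]); yaw=/yaw=/' st.py; grep -n yaw st.py; python3 st.py
python3 - <<'E'
from m import *
z=np.load("top0.npz");p,d=z["p"],z["d"];C=cloud("top",p,d)
m=(C[...,2]>.12)&(C[...,2]<.145)&(C[...,0]>.3)&(C[...,1]>.1)&(C[...,1]<.5)&(C[...,0]<.85)
# cover near/far edge along columns through z
for u in range(165,240,10):
    v=np.nonzero(m[:,u])[0]; print(u,v.min(),v.max(),plane("top",[(u,v.min()-.5),(u,v.max()+.5)],.135)[:,:2].round(4).tolist(),C[v.max()-4:v.max()+5,u,2].round(3))
E
```

```text
18:        yaw=np.arctan2(e[0],e[1])
19:        yaw=(yaw+np.pi/2)%np.pi-np.pi/2
20:        print("c",round(380+cx),round(-450+cy),"wh",np.round(wh),"yaw",round(yaw,3))
c 593 -267 wh [41. 67.] yaw -0.464
c 578 -24 wh [35. 67.] yaw -0.0
c 491 -381 wh [81. 42.] yaw 0.627
165 180 242 [[0.5511, 0.3864], [0.3635, 0.3789]] [ 0.084  0.085  0.087  0.084  0.131  0.103  0.001 -0.002  0.001]
175 179 242 [[0.5542, 0.3564], [0.3635, 0.3497]] [ 0.001  0.003  0.006  0.127  0.127  0.053  0.003  0.003 -0.003]
185 179 241 [[0.5542, 0.3264], [0.3664, 0.3205]] [ 0.003  0.002  0.004  0.003  0.129  0.107  0.     0.002 -0.   ]
195 179 241 [[0.5542, 0.2963], [0.3664, 0.2912]] [ 0.003  0.004  0.004  0.13   0.13   0.061  0.001  0.003 -0.003]
205 178 240 [[0.5573, 0.2663], [0.3694, 0.262]] [ 0.006  0.001  0.01   0.005  0.133  0.114  0.     0.002 -0.001]
215 179 240 [[0.5543, 0.2362], [0.3694, 0.2326]] [ 0.002  0.008  0.003  0.127  0.132  0.061 -0.001  0.002 -0.001]
225 177 239 [[0.5604, 0.2062], [0.3724, 0.2034]] [ 0.008  0.003  0.003  0.004  0.133  0.114  0.002 -0.    -0.002]
235 132 239 [[0.7007, 0.1776], [0.3724, 0.1741]] [ 0.006  0.006  0.002  0.13   0.132  0.062 -0.001 -0.002 -0.001]
```

Run:
```python
import numpy as np,cv2
p=np.load("top0.npz")["p"]; a=cv2.resize(p[120:255,140:250,::-1],None,fx=3.6,fy=3.6,interpolation=cv2.INTER_CUBIC)
b=cv2.imread("pics/rect.png"); h=max(a.shape[0],b.shape[0]); f=lambda q:cv2.copyMakeBorder(q,0,h-q.shape[0],0,0,0)
o=np.hstack([f(a),f(b)]);print(o.shape); s=min(1,800/o.shape[1]);cv2.imwrite("pics/z1.png",cv2.resize(o,None,fx=s,fy=s))
```

```text
(486, 906, 3)
```

View pics/z1.png

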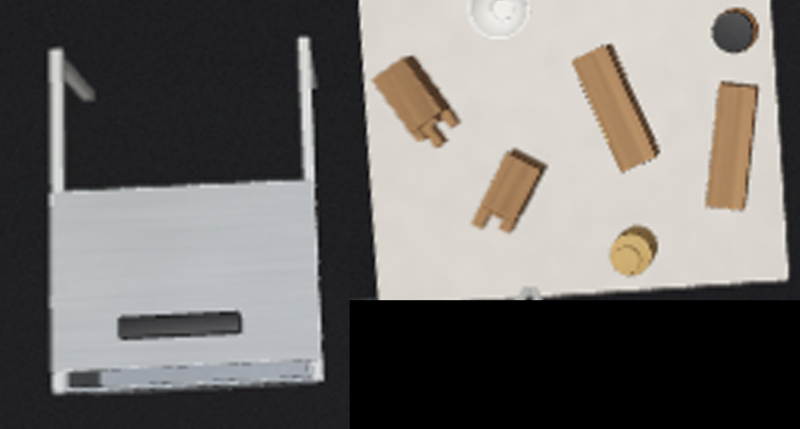

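The top view shows bars at about px (297,187) and (338,200), stubs at (374,172) and (409,202), and the cover ajar by about 20 mm. I'm moving to the handle.

>>> {"api": "move_arm", "payload": {"deltas": [[[0,0,0.08],[0.3,0.3,0.1],-1],[[0,0,0.16],[0.7,0.7,0.3],-1],[[0,0,0.25],[1,1,0.3],-1]], "grip_force": 40}}

```text
time: 0.48
tool_pos: [0.3847, -0.5121, 0.2629]
tcp_rot: [2.872, 1.266, 0.001]
wrist_force: [0.7, -0.9, 0.2]
width: 0.997
```

>>> {"api": "move_arm", "payload": {"deltas": [[[0,0,0.08],[0.3,0.4,0],-1],[[0,0,0.16],[0.5,0.8,0],-1],[[0,0,0.25],[0.67,1,0],-1]]}}

```text
time: 0.85
tool_pos: [0.4507, -0.4104, 0.2607]
tcp_rot: [-2.57, -1.804, -0.0]
wrist_force: [-0.6, -0.0, 1.4]
width: 0.996
```

>>> {"api": "move_arm", "payload": {"deltas": [[[0,0,0.08],[0,0.4,0],-1],[[0,0,0.16],[0,0.8,0],-1],[[0,0,0.25],[0,1,0],-1]]}}

```text
time: 1.23
tool_pos: [0.4497, -0.3106, 0.2606]
tcp_rot: [-2.169, -2.271, -0.0]
wrist_force: [-0.3, -0.0, -0.6]
width: 0.997
```

>>> {"api": "move_arm", "payload": {"deltas": [[[0,0,0],[0,0.5,0],-1],[[0,0,0],[0,1,0],-1]]}}

```text
time: 1.48
tool_pos: [0.4497, -0.2114, 0.2607]
tcp_rot: [-2.177, -2.264, -0.0]
wrist_force: [1.0, 0.5, 0.1]
width: 0.999
```

>>> {"api": "move_arm", "payload": {"deltas": [[[0,0,0],[0,0.5,0],-1],[[0,0,0],[0,1,0],-1]]}}

```text
time: 1.72
tool_pos: [0.4496, -0.1112, 0.2609]
tcp_rot: [-2.177, -2.265, 0.0]
wrist_force: [1.0, -0.3, 1.5]
width: 1.0
```

>>> {"api": "move_arm", "payload": {"deltas": [[[0,0,0],[0,0.5,0],-1],[[0,0,0],[0,1,0],-1]]}}

```text
time: 1.98
tool_pos: [0.4495, -0.0112, 0.261]
tcp_rot: [-2.177, -2.265, 0.0]
wrist_force: [0.4, 0.5, -0.3]
width: 0.996
```

>>> {"api": "move_arm", "payload": {"deltas": [[[0,0,0],[0,0.5,0],-1],[[0,0,0],[0,1,0],-1]]}}

```text
time: 2.22
tool_pos: [0.4495, 0.0888, 0.2609]
tcp_rot: [-2.176, -2.265, 0.0]
wrist_force: [1.3, 1.6, 0.2]
width: 0.997
```

>>> {"api": "move_arm", "payload": {"deltas": [[[0,0,0],[0,0.5,0],-1],[[0,0,0],[0,1,0],-1],[[0,0,0],[0,1,0],-1],[[0,0,0],[0,1,0],-1]]}}

```text
time: 2.72
tool_pos: [0.4497, 0.1869, 0.2608]
tcp_rot: [2.175, 2.267, -0.002]
wrist_force: [-0.8, -1.6, 0.5]
width: 0.999
```

>>> {"api": "move_arm", "payload": {"deltas": [[[0,0,0],[-0.15,0.5,0],-1],[[0,0,0],[-0.29,0.95,0],-1],[[0,0,0],[-0.29,0.95,-0.3],-1],[[0,0,0],[-0.29,0.95,-0.7],-1],[[0,0,0],[-0.29,0.95,-0.7],-1]]}}

```text
time: 3.35
tool_pos: [0.4188, 0.2793, 0.1877]
tcp_rot: [-2.177, -2.262, 0.012]
wrist_force: [0.7, 0.1, 0.8]
width: 1.0
```

Run:
```python
from workcell import read_camera
import cv2,numpy as np
a,_=read_camera("top"); b,_=read_camera("side")
A=cv2.resize(a[100:280,120:300,::-1],(400,400),interpolation=cv2.INTER_CUBIC);B=cv2.resize(b[150:330,150:330,::-1],(400,400),interpolation=cv2.INTER_CUBIC)
cv2.imwrite("pics/h1.png",np.hstack([A,B]))
```

```text
(no output)
```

View pics/h1.png

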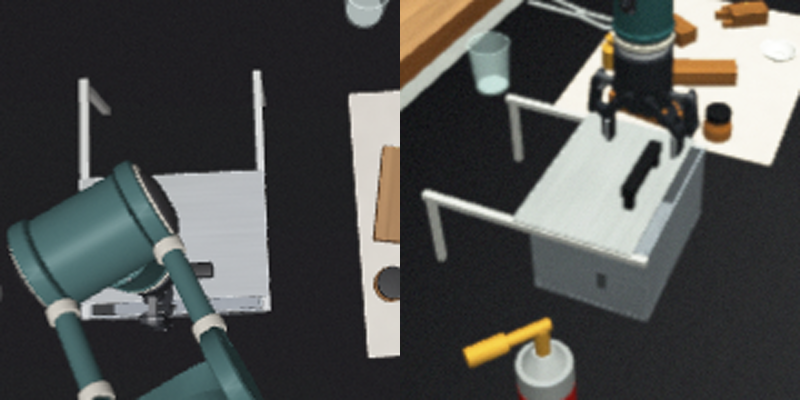

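The fingers straddle the bar: in the side view they sit at (608,130) and (678,145), with the bar between and below. I'll lower, close and pull.

>>> {"api": "move_arm", "payload": {"deltas": [[[0,0,0],[0,0,-0.2],-1],[[0,0,0],[0,0,-0.4],-1],[[0,0,0],[0,0,-0.4],0.3],[[0,0,0],[0,0,-0.4],1],[[0,0,0],[0,0,-0.4],1],[[0,0,0],[0,0,-0.4],1],[[0,0,0],[0,0,-0.4],1],[[0,0,0],[0,0,-0.4],1]]}}

```text
time: 4.45
tool_pos: [0.4218, 0.2826, 0.1527]
tcp_rot: [2.175, 2.266, 0.003]
wrist_force: [-0.1, -1.1, 6.0]
width: 0.227
```

>>> {"api": "move_arm", "payload": {"deltas": [[[0,0,0],[0.15,0.007,0],1],[[0,0,0],[0.35,0.015,0],1],[[0,0,0],[0.55,0.025,0],1],[[0,0,0],[0.75,0.035,0],1],[[0,0,0],[0.95,0.043,0],1],[[0,0,0],[1,0.045,0],1],[[0,0,0],[1,0.045,0],1]]}}

```text
time: 5.32
tool_pos: [0.5227, 0.2877, 0.1528]
tcp_rot: [2.175, 2.265, 0.006]
wrist_force: [1.2, 0.7, 5.9]
width: 0.227
```

>>> {"api": "move_arm", "payload": {"deltas": [[[0,0,0],[0.1,0.005,0],1],[[0,0,0],[0.2,0.01,0],1],[[0,0,0],[0.26,0.012,0],1],[[0,0,0],[0.26,0.012,0],1]]}}

```text
time: 5.82
tool_pos: [0.5482, 0.289, 0.1528]
tcp_rot: [2.175, 2.265, 0.005]
wrist_force: [2.1, 2.2, 4.4]
width: 0.225
```

>>> {"api": "move_arm", "payload": {"deltas": [[[0,0,0],[0.02,0.001,0],1],[[0,0,0],[0.04,0.002,0],1],[[0,0,0],[0.04,0.002,0],1]]}}

```text
time: 6.2
tool_pos: [0.551, 0.2891, 0.1527]
tcp_rot: [-2.176, -2.266, -0.003]
wrist_force: [-1.8, 1.4, 7.2]
width: 0.224
```

>>> {"api": "move_arm", "payload": {"deltas": [[[0,0,0],[0.02,0.001,0],1],[[0,0,0],[0.04,0.002,0],1],[[0,0,0],[0.04,0.002,0],1]]}}

```text
time: 6.58
tool_pos: [0.551, 0.2891, 0.1527]
tcp_rot: [-2.172, -2.262, 0.008]
wrist_force: [-13.7, 0.6, 14.1]
width: 0.227
```

>>> {"api": "move_arm", "payload": {"deltas": [[[0,0,0],[-0.04,0,0],0],[[0,0,0],[-0.04,0,0],-1],[[0,0,0],[-0.04,0,0],-1],[[0,0,0],[-0.04,0,0],-1],[[0,0,0],[-0.04,0,0.3],-1],[[0,0,0],[-0.04,0,0.7],-1],[[0,0,0],[-0.04,0,1],-1]]}}

```text
time: 7.45
tool_pos: [0.5518, 0.2884, 0.253]
tcp_rot: [2.176, 2.265, 0.002]
wrist_force: [0.1, 0.4, 0.6]
width: 1.0
```

>>> {"api": "move_arm", "payload": {"deltas": [[[0,0,-0.07],[0,-0.3,0],-1],[[0,0,-0.15],[0,-0.7,0],-1],[[0,0,-0.221],[0,-1,0],-1]]}}

```text
time: 7.82
tool_pos: [0.5512, 0.187, 0.2513]
tcp_rot: [2.538, 1.85, 0.0]
wrist_force: [0.7, -1.0, 0.3]
width: 1.003
```

>>> {"api": "move_arm", "payload": {"deltas": [[[0,0,-0.07],[0,-0.4,0],-1],[[0,0,-0.15],[0,-0.8,0],-1],[[0,0,-0.221],[0,-1,0],-1]]}}

```text
time: 8.2
tool_pos: [0.5511, 0.0863, 0.2512]
tcp_rot: [2.821, 1.382, -0.0]
wrist_force: [0.1, 0.6, -0.4]
width: 1.001
```

>>> {"api": "move_arm", "payload": {"deltas": [[[0,0,-0.07],[0,-0.4,0],-1],[[0,0,-0.15],[0,-0.8,0],-1],[[0,0,-0.221],[0,-1,0],-1]]}}

```text
time: 8.57
tool_pos: [0.5511, -0.0137, 0.2513]
tcp_rot: [3.017, 0.874, -0.0]
wrist_force: [0.3, -0.6, 0.3]
width: 1.004
```

>>> {"api": "move_arm", "payload": {"deltas": [[[0,0,0],[0,-0.5,0],-1],[[0,0,0],[0,-1,0],-1]]}}

```text
time: 8.82
tool_pos: [0.5512, -0.113, 0.2513]
tcp_rot: [3.015, 0.883, 0.001]
wrist_force: [0.8, 0.1, 0.5]
width: 1.003
```

>>> {"api": "move_arm", "payload": {"deltas": [[[0,0,0],[0,-0.5,0],-1],[[0,0,0],[0,-1,0],-1]]}}

```text
time: 9.07
tool_pos: [0.551, -0.2135, 0.2513]
tcp_rot: [3.015, 0.882, 0.001]
wrist_force: [0.3, 0.1, 0.1]
width: 1.0
```

>>> {"api": "move_arm", "payload": {"deltas": [[[0,0,0],[0,-0.5,0],-1],[[0,0,0],[0,-1,0],-1]]}}

```text
time: 9.32
tool_pos: [0.551, -0.3136, 0.2512]
tcp_rot: [3.015, 0.882, 0.0]
wrist_force: [1.3, -0.7, 0.3]
width: 1.0
```

>>> {"api": "move_arm", "payload": {"deltas": [[[0,0,0],[-0.3,-0.4,0],-1],[[0,0,0],[-0.62,-0.71,0],-1],[[0,0,0],[-0.62,-0.71,-0.4],-1],[[0,0,0],[-0.62,-0.71,-0.8],-1],[[0,0,0],[-0.62,-0.71,-1],-1],[[0,0,0],[-0.62,-0.71,-1],-1]]}}

```text
time: 10.07
tool_pos: [0.4881, -0.3818, 0.1493]
tcp_rot: [-3.012, -0.882, 0.003]
wrist_force: [-0.3, 0.5, 0.7]
width: 1.004
```

Run:
```python
from workcell import read_camera
import cv2,numpy as np
a,_=read_camera("top"); b,_=read_camera("side")
A=cv2.resize(a[80:270,140:460,::-1],(800,475),interpolation=cv2.INTER_CUBIC)[:, :]
B=cv2.resize(b[110:210,230:370,::-1],(400,286),interpolation=cv2.INTER_CUBIC)
A=cv2.resize(A,(500,297)); o=np.zeros((297,900,3),np.uint8);o[:,:500]=A;o[:286,500:]=B
cv2.imwrite("pics/a1.png",cv2.resize(o,(800,264)))
```

```text
(no output)
```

View pics/a1.png

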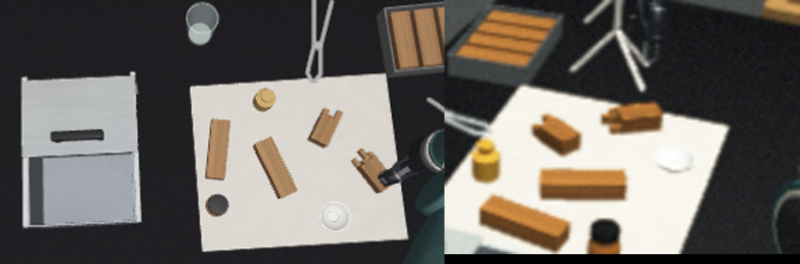

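The cover is fully open (top of crop, mouth free) and the stubs are untouched with the gripper above stub a. I'm lowering to grasp.

>>> {"api": "move_arm", "payload": {"deltas": [[[0,0,0],[0,0,-0.3],-1],[[0,0,0],[0,0,-0.6],-1],[[0,0,0],[0,0,-0.9],-1],[[0,0,0],[0,0,-1],-1]]}}

```text
time: 10.68
tool_pos: [0.4894, -0.3826, 0.0513]
tcp_rot: [-3.015, -0.883, 0.0]
wrist_force: [0.1, 0.5, -0.9]
width: 1.002
```

>>> {"api": "move_arm", "payload": {"deltas": [[[0,0,0],[0,0,-0.2],-1],[[0,0,0],[0,0,-0.42],-1],[[0,0,0],[0,0,-0.42],-1],[[0,0,0],[0,0,-0.42],0],[[0,0,0],[0,0,-0.42],1],[[0,0,0],[0,0,-0.42],1],[[0,0,0],[0,0,-0.42],1],[[0,0,0],[0,0,-0.42],1],[[0,0,0],[0,0,-0.42],1]]}}

```text
time: 11.8
tool_pos: [0.4903, -0.3837, 0.011]
tcp_rot: [3.012, 0.882, 0.003]
wrist_force: [0.7, 0.6, 5.8]
width: 0.504
```

>>> {"api": "move_arm", "payload": {"deltas": [[[0,0,0],[0,0,0.1],1],[[0,0,0],[0,0,0.3],1],[[0,0,0],[0,0,0.6],1],[[0,0,0],[0,0,1],1]]}}

```text
time: 12.3
tool_pos: [0.4883, -0.3819, 0.1101]
tcp_rot: [-3.013, -0.882, 0.002]
wrist_force: [1.3, -0.2, -1.0]
width: 0.511
```

>>> {"api": "move_arm", "payload": {"deltas": [[[0,0,0],[0,0,0.4],1],[[0,0,0],[0,0,0.8],1],[[0,0,0],[0,0,1],1]]}}

```text
time: 12.68
tool_pos: [0.4901, -0.3835, 0.2134]
tcp_rot: [3.011, 0.881, 0.004]
wrist_force: [1.0, -0.5, -1.8]
width: 0.515
```

>>> {"api": "move_arm", "payload": {"deltas": [[[0,0,-0.05],[0,0.2,0.1],1],[[0,0,-0.11],[0,0.6,0.3],1],[[0,0,-0.17],[0,1,0.4],1]]}}

```text
time: 13.05
tool_pos: [0.4889, -0.2818, 0.2499]
tcp_rot: [-3.107, -0.467, -0.0]
wrist_force: [0.6, -0.8, -1.2]
width: 0.509
```

>>> {"api": "move_arm", "payload": {"deltas": [[[0,0,-0.05],[0,0.35,0],1],[[0,0,-0.11],[0,0.7,0],1],[[0,0,-0.164],[0,1,0],1]]}}

```text
time: 13.42
tool_pos: [0.4883, -0.1811, 0.2488]
tcp_rot: [-3.14, -0.066, 0.002]
wrist_force: [0.4, 0.9, -0.5]
width: 0.505
```

>>> {"api": "move_arm", "payload": {"deltas": [[[0,0,0],[0,0.35,0],1],[[0,0,0],[0,0.7,0],1],[[0,0,0],[0,1,0],1]]}}

```text
time: 13.8
tool_pos: [0.4882, -0.0812, 0.2487]
tcp_rot: [-3.14, -0.071, 0.002]
wrist_force: [-0.0, 0.1, -1.1]
width: 0.514
```

>>> {"api": "move_arm", "payload": {"deltas": [[[0,0,0],[0,0.35,0],1],[[0,0,0],[0,0.7,0],1],[[0,0,0],[0,1,0],1]]}}

```text
time: 14.18
tool_pos: [0.4882, 0.0186, 0.2487]
tcp_rot: [-3.141, -0.071, 0.002]
wrist_force: [0.7, 0.0, -0.5]
width: 0.513
```

>>> {"api": "move_arm", "payload": {"deltas": [[[0,0,0],[0,0.35,0],1],[[0,0,0],[0,0.7,0],1],[[0,0,0],[0,1,0],1]]}}

```text
time: 14.55
tool_pos: [0.4883, 0.1185, 0.2487]
tcp_rot: [3.141, 0.071, -0.002]
wrist_force: [0.2, 0.1, -1.1]
width: 0.512
```

>>> {"api": "move_arm", "payload": {"deltas": [[[0,0,0],[-0.2,0.35,0],1],[[0,0,0],[-0.4,0.7,0],1],[[0,0,0],[-0.59,1,0],1]]}}

```text
time: 14.92
tool_pos: [0.4287, 0.2182, 0.2487]
tcp_rot: [3.14, 0.071, -0.002]
wrist_force: [1.3, 0.6, -1.2]
width: 0.512
```

>>> {"api": "move_arm", "payload": {"deltas": [[[0,0,0],[0,0.2,0],1],[[0,0,0],[0,0.2,0],1],[[0,0,0],[0,0.2,0],1]]}}

```text
time: 15.3
tool_pos: [0.4305, 0.2368, 0.249]
tcp_rot: [3.14, 0.07, -0.001]
wrist_force: [-0.5, -0.5, -2.0]
width: 0.51
```

Run:
```python
from workcell import read_camera
import cv2,numpy as np
a,_=read_camera("top"); b,_=read_camera("side")
A=cv2.resize(a[100:280,120:300,::-1],(400,400),interpolation=cv2.INTER_CUBIC);B=cv2.resize(b[130:310,150:330,::-1],(400,400),interpolation=cv2.INTER_CUBIC)
cv2.imwrite("pics/a2.png",np.hstack([A,B]))
```

```text
(no output)
```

View pics/a2.png

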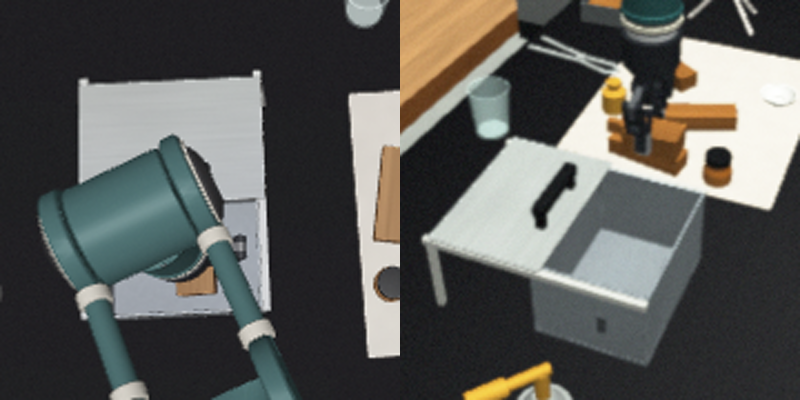

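Stub a is held level over the open mouth (right part of the side crop). I'm lowering it in and releasing.

>>> {"api": "move_arm", "payload": {"deltas": [[[0,0,0],[0,0,-0.3],1],[[0,0,0],[0,0,-0.6],1],[[0,0,0],[0,0,-0.9],1],[[0,0,0],[0,0,-1],1]]}}

```text
time: 15.9
tool_pos: [0.429, 0.2359, 0.1471]
tcp_rot: [3.139, 0.068, -0.006]
wrist_force: [0.5, 0.6, -0.5]
width: 0.512
```

>>> {"api": "move_arm", "payload": {"deltas": [[[0,0,0],[0,0,-0.3],1],[[0,0,0],[0,0,-0.6],1],[[0,0,0],[0,0,-0.9],1],[[0,0,0],[0,0,-0.9],1],[[0,0,0],[0,0,-0.9],-0.5],[[0,0,0],[0,0,-0.9],-0.5],[[0,0,0],[0,0,-0.9],-0.5],[[0,0,0],[0,0,-0.9],-0.5]]}}

```text
time: 16.9
tool_pos: [0.4306, 0.2376, 0.0601]
tcp_rot: [-3.14, -0.07, -0.002]
wrist_force: [-0.7, -0.2, -0.0]
width: 0.749
```

>>> {"api": "move_arm", "payload": {"deltas": [[[0,0,0],[0,0,0.3],-0.5],[[0,0,0],[0,0,0.7],-0.5],[[0,0,0],[0,0,1],-0.5]]}}

```text
time: 17.27
tool_pos: [0.4305, 0.2376, 0.1611]
tcp_rot: [-3.14, -0.071, -0.002]
wrist_force: [0.3, 1.2, -0.7]
width: 0.752
```

>>> {"api": "move_arm", "payload": {"deltas": [[[0,0,0],[0,0,0.5],-0.5],[[0,0,0],[0,0,0.9],-1],[[0,0,0],[0,0,0.9],-1]]}}

```text
time: 17.65
tool_pos: [0.4325, 0.2386, 0.2541]
tcp_rot: [-3.137, -0.07, -0.013]
wrist_force: [-0.4, -0.4, 0.4]
width: 0.998
```

>>> {"api": "move_arm", "payload": {"deltas": [[[0,0,0],[0,-0.35,0],-1],[[0,0,0],[0,-0.7,0],-1],[[0,0,0],[0,-1,0],-1]]}}

```text
time: 18.02
tool_pos: [0.4292, 0.1361, 0.248]
tcp_rot: [3.14, 0.071, -0.003]
wrist_force: [-0.8, 0.3, 0.3]
width: 0.998
```

>>> {"api": "move_arm", "payload": {"deltas": [[[0,0,0],[0.2,-0.4,0],-1],[[0,0,0],[0.4,-0.8,0],-1],[[0,0,0],[0.6,-1,0],-1]]}}

```text
time: 18.4
tool_pos: [0.4897, 0.0354, 0.2481]
tcp_rot: [3.141, 0.068, -0.003]
wrist_force: [0.1, 0.8, 0.5]
width: 0.999
```

>>> {"api": "move_arm", "payload": {"deltas": [[[0,0,0],[0.35,-0.4,0],-1],[[0,0,0],[0.7,-0.8,0],-1],[[0,0,0],[1,-1,0],-1]]}}

```text
time: 18.77
tool_pos: [0.5904, -0.0647, 0.2477]
tcp_rot: [3.141, 0.068, -0.003]
wrist_force: [-0.0, 0.4, 0.5]
width: 0.998
```

>>> {"api": "move_arm", "payload": {"deltas": [[[0,0,-0.05],[0,-0.4,0],-1],[[0,0,-0.1],[0,-0.8,0],-1],[[0,0,-0.16],[0,-1,0],-1]]}}

```text
time: 19.15
tool_pos: [0.5893, -0.1644, 0.2475]
tcp_rot: [-3.124, 0.331, 0.004]
wrist_force: [-0.4, 0.2, 0.0]
width: 0.998
```

>>> {"api": "move_arm", "payload": {"deltas": [[[0,0,-0.05],[0,-0.4,0],-1],[[0,0,-0.1],[0,-0.8,0],-1],[[0,0,-0.155],[0.01,-1.0,0],-1],[[0,0,-0.155],[0.01,-1.0,0],-1]]}}

```text
time: 19.65
tool_pos: [0.5903, -0.2636, 0.2476]
tcp_rot: [-3.061, 0.703, 0.004]
wrist_force: [0.2, 0.3, 0.1]
width: 1.002
```

```bash
python3 - <<'E'
from workcell import read_camera
import cv2,numpy as np
a,_=read_camera("top"); b,_=read_camera("side"); np.savez("top2.npz",p=a,d=_)
A=cv2.resize(a[80:280,140:440,::-1],(600,400),interpolation=cv2.INTER_CUBIC);B=cv2.resize(b[100:300,200:300,::-1],(200,400),interpolation=cv2.INTER_CUBIC)
cv2.imwrite("pics/b1.png",np.hstack([A,B]))
E
python3 -c "
import st; st.stubs('top2.npz')"
```

```text
c 593 -267 wh [41. 68.] yaw -0.464
c 535 -142 wh [63. 31.] yaw 0.397
```

View pics/b1.png

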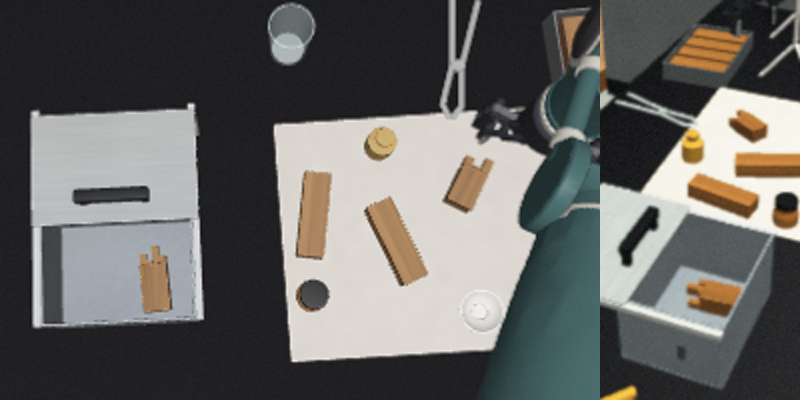

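Stub a lies flat in the box (top crop, 155,280); stub b is unchanged. I'm grasping stub b.

>>> {"api": "move_arm", "payload": {"deltas": [[[0,0,0],[0.01,-0.02,-0.4],-1],[[0,0,0],[0.01,-0.02,-0.8],-1],[[0,0,0],[0.01,-0.02,-1],-1]]}}

```text
time: 20.12
tool_pos: [0.5906, -0.2625, 0.1463]
tcp_rot: [-3.062, 0.697, 0.007]
wrist_force: [0.2, 0.8, -1.2]
width: 0.997
```

>>> {"api": "move_arm", "payload": {"deltas": [[[0,0,0],[0,0,-0.3],-1],[[0,0,0],[0,0,-0.6],-1],[[0,0,0],[0,0,-0.9],-1],[[0,0,0],[0,0,-1],-1]]}}

```text
time: 20.62
tool_pos: [0.5911, -0.2633, 0.0475]
tcp_rot: [-3.062, 0.699, 0.005]
wrist_force: [0.0, 0.2, 0.0]
width: 0.998
```

>>> {"api": "move_arm", "payload": {"deltas": [[[0,0,0],[0,0,-0.2],-1],[[0,0,0],[0,0,-0.4],-1],[[0,0,0],[0,0,-0.4],-1],[[0,0,0],[0,0,-0.4],0],[[0,0,0],[0,0,-0.4],1],[[0,0,0],[0,0,-0.4],1],[[0,0,0],[0,0,-0.4],1],[[0,0,0],[0,0,-0.4],1],[[0,0,0],[0,0,-0.4],1]]}}

```text
time: 21.75
tool_pos: [0.5931, -0.2653, 0.0106]
tcp_rot: [3.062, -0.701, 0.004]
wrist_force: [-0.2, -0.9, 6.2]
width: 0.508
```

>>> {"api": "move_arm", "payload": {"deltas": [[[0,0,0],[0,0,0.1],1],[[0,0,0],[0,0,0.3],1],[[0,0,0],[0,0,0.6],1],[[0,0,0],[0,0,1],1]]}}

```text
time: 22.25
tool_pos: [0.5912, -0.2641, 0.11]
tcp_rot: [-3.062, 0.701, 0.003]
wrist_force: [0.5, 0.1, -1.6]
width: 0.505
```

>>> {"api": "move_arm", "payload": {"deltas": [[[0,0,0],[0,0,0.4],1],[[0,0,0],[0,0,0.8],1],[[0,0,0],[0,0,1],1]]}}

```text
time: 22.62
tool_pos: [0.5933, -0.2652, 0.2135]
tcp_rot: [3.061, -0.701, 0.008]
wrist_force: [-0.2, -1.0, -1.1]
width: 0.515
```

>>> {"api": "move_arm", "payload": {"deltas": [[[0,0,0.05],[0,0.2,0.1],1],[[0,0,0.1],[0,0.6,0.3],1],[[0,0,0.16],[0,1,0.4],1]]}}

```text
time: 23.0
tool_pos: [0.5919, -0.1638, 0.25]
tcp_rot: [-3.126, 0.308, -0.0]
wrist_force: [0.4, -0.2, -0.5]
width: 0.511
```

>>> {"api": "move_arm", "payload": {"deltas": [[[0,0,0.05],[-0.1,0.35,0],1],[[0,0,0.1],[-0.2,0.7,0],1],[[0,0,0.155],[-0.31,1,0],1]]}}

```text
time: 23.38
tool_pos: [0.56, -0.0632, 0.2487]
tcp_rot: [-3.14, -0.075, 0.002]
wrist_force: [-0.4, 0.0, 0.1]
width: 0.504
```

>>> {"api": "move_arm", "payload": {"deltas": [[[0,0,0],[-0.15,0.35,0],1],[[0,0,0],[-0.3,0.7,0],1],[[0,0,0],[-0.5,1,0],1]]}}

```text
time: 23.75
tool_pos: [0.51, 0.0366, 0.2487]
tcp_rot: [-3.14, -0.071, 0.002]
wrist_force: [0.1, 0.0, -1.1]
width: 0.509
```

>>> {"api": "move_arm", "payload": {"deltas": [[[0,0,0],[-0.15,0.35,0],1],[[0,0,0],[-0.3,0.7,0],1],[[0,0,0],[-0.5,1,0],1]]}}

```text
time: 24.12
tool_pos: [0.4599, 0.1364, 0.2488]
tcp_rot: [-3.141, -0.071, 0.002]
wrist_force: [0.5, 0.7, -0.5]
width: 0.509
```

>>> {"api": "move_arm", "payload": {"deltas": [[[0,0,0],[-0.1,0.35,0],1],[[0,0,0],[-0.2,0.7,0],1],[[0,0,0],[-0.3,1,0],1]]}}

```text
time: 24.5
tool_pos: [0.43, 0.2363, 0.2488]
tcp_rot: [3.14, 0.071, -0.002]
wrist_force: [0.1, -0.4, 0.0]
width: 0.511
```

>>> {"api": "move_arm", "payload": {"deltas": [[[0,0,0],[0,0.35,0],1],[[0,0,0],[0,0.7,0],1],[[0,0,0],[0,0.93,0],1],[[0,0,0],[0,0.93,0],1],[[0,0,0],[0,0.93,0],1]]}}

```text
time: 25.12
tool_pos: [0.4309, 0.3275, 0.2489]
tcp_rot: [3.14, 0.07, -0.001]
wrist_force: [0.8, -0.7, -1.5]
width: 0.505
```

>>> {"api": "move_arm", "payload": {"deltas": [[[0,0,0],[0,0,-0.3],1],[[0,0,0],[0,0,-0.6],1],[[0,0,0],[0,0,-0.9],1],[[0,0,0],[0,0,-1],1]]}}

```text
time: 25.62
tool_pos: [0.4299, 0.3263, 0.1471]
tcp_rot: [3.138, 0.068, -0.005]
wrist_force: [0.3, -0.2, 0.2]
width: 0.506
```

>>> {"api": "move_arm", "payload": {"deltas": [[[0,0,0],[0,0,-0.3],1],[[0,0,0],[0,0,-0.6],1],[[0,0,0],[0,0,-0.9],1],[[0,0,0],[0,0,-0.9],1],[[0,0,0],[0,0,-0.9],-0.5],[[0,0,0],[0,0,-0.9],-0.5],[[0,0,0],[0,0,-0.9],-0.5],[[0,0,0],[0,0,-0.9],-0.5]]}}

```text
time: 26.62
tool_pos: [0.4317, 0.3285, 0.0603]
tcp_rot: [-3.14, -0.07, -0.002]
wrist_force: [0.2, -3.5, 1.4]
width: 0.748
```

>>> {"api": "move_arm", "payload": {"deltas": [[[0,0,0],[0,0,0.3],-0.5],[[0,0,0],[0,0,0.7],-0.5],[[0,0,0],[0,0,1],-0.5]]}}

```text
time: 27.0
tool_pos: [0.4313, 0.3293, 0.1612]
tcp_rot: [-3.139, -0.071, -0.002]
wrist_force: [0.3, -0.9, 0.1]
width: 0.75
```

>>> {"api": "move_arm", "payload": {"deltas": [[[0,0,0],[0,0,0.5],-0.5],[[0,0,0],[0,0,0.9],-1],[[0,0,0],[0,0,0.9],-1]]}}

```text
time: 27.38
tool_pos: [0.4332, 0.3306, 0.2544]
tcp_rot: [-3.135, -0.071, -0.012]
wrist_force: [-0.1, 0.0, -0.7]
width: 1.003
```

>>> {"api": "move_arm", "payload": {"deltas": [[[0,0,0.1],[0.1,0,0],-1],[[0,0,0.2],[0.3,-0.1,0],-1],[[0,0,0.3],[0.4,-0.1,0],-1],[[0,0,0.4],[0.5,-0.2,0],-1],[[0,0,0.5],[0.6,-0.2,0],-1],[[0,0,0.6],[0.7,-0.3,0],-1],[[0,0,0.7],[0.8,-0.4,0],-1],[[0,0,0.8],[0.9,-0.4,0],-1],[[0,0,0.9],[1,-0.4,0],-1],[[0,0,1],[1,-0.4,0],-1],[[0,0,1],[1,-0.4,0],-1]]}}

```text
time: 28.75
tool_pos: [0.5305, 0.2884, 0.2478]
tcp_rot: [-2.172, -2.268, 0.003]
wrist_force: [-0.9, -0.0, 0.4]
width: 0.997
```

Run:
```python
from workcell import read_camera
import cv2,numpy as np
a,_=read_camera("top"); b,_=read_camera("side")
A=cv2.resize(a[100:280,120:300,::-1],(400,400),interpolation=cv2.INTER_CUBIC);B=cv2.resize(b[130:310,150:330,::-1],(400,400),interpolation=cv2.INTER_CUBIC)
cv2.imwrite("pics/b2.png",np.hstack([A,B]))
```

```text
(no output)
```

View pics/b2.png

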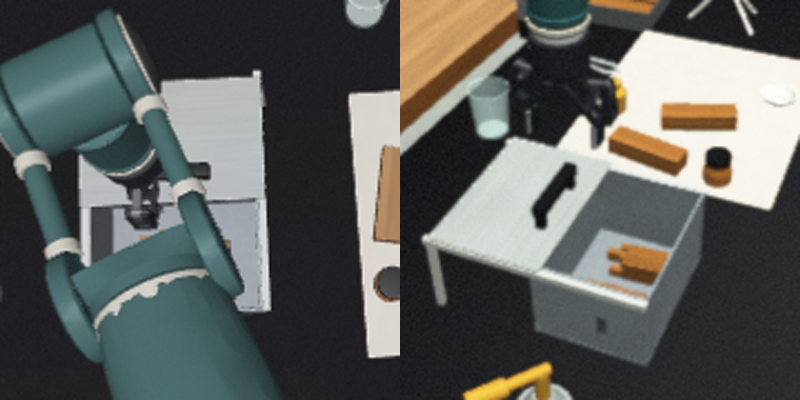

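Both stubs are in the box (side crop 640,265 and the edge at 615,288). I'm gripping the handle and closing.

>>> {"api": "move_arm", "payload": {"deltas": [[[0,0,0],[0.2,0,0],-1],[[0,0,0],[0.2,0,0],-1],[[0,0,0],[0.2,0,-0.25],-1],[[0,0,0],[0.2,0,-0.5],-1],[[0,0,0],[0.2,0,-0.75],-1],[[0,0,0],[0.2,0,-0.98],-1],[[0,0,0],[0.2,0,-0.98],-1],[[0,0,0],[0.2,0,-0.98],0.3],[[0,0,0],[0.2,0,-0.98],1],[[0,0,0],[0.2,0,-0.98],1],[[0,0,0],[0.2,0,-0.98],1],[[0,0,0],[0.2,0,-0.98],1],[[0,0,0],[0.2,0,-0.98],1]]}}

```text
time: 30.48
tool_pos: [0.551, 0.2885, 0.1523]
tcp_rot: [-2.171, -2.271, -0.0]
wrist_force: [-3.6, 0.1, 5.5]
width: 0.225
```

>>> {"api": "move_arm", "payload": {"deltas": [[[0,0,0],[-0.15,-0.007,0],1],[[0,0,0],[-0.35,-0.015,0],1],[[0,0,0],[-0.55,-0.025,0],1],[[0,0,0],[-0.75,-0.034,0],1],[[0,0,0],[-0.95,-0.043,0],1],[[0,0,0],[-1,-0.045,0],1],[[0,0,0],[-1,-0.045,0],1]]}}

```text
time: 31.35
tool_pos: [0.4499, 0.2835, 0.1523]
tcp_rot: [2.17, 2.271, -0.0]
wrist_force: [-1.6, -3.0, 8.0]
width: 0.222
```

>>> {"api": "move_arm", "payload": {"deltas": [[[0,0,0],[-0.15,-0.007,0],1],[[0,0,0],[-0.3,-0.014,0],1],[[0,0,0],[-0.4,-0.018,0],1],[[0,0,0],[-0.46,-0.02,0],1],[[0,0,0],[-0.46,-0.02,0],1]]}}

```text
time: 31.98
tool_pos: [0.4042, 0.2812, 0.1523]
tcp_rot: [2.17, 2.271, -0.001]
wrist_force: [-1.8, -4.7, 8.5]
width: 0.225
```

>>> {"api": "move_arm", "payload": {"deltas": [[[0,0,0],[-0.02,0,0],1],[[0,0,0],[-0.04,0,0],1],[[0,0,0],[-0.05,0,0],1],[[0,0,0],[-0.05,0,0],1]]}}

```text
time: 32.48
tool_pos: [0.4012, 0.281, 0.1523]
tcp_rot: [2.168, 2.269, 0.003]
wrist_force: [5.2, -4.8, 6.1]
width: 0.224
```

>>> {"api": "move_arm", "payload": {"deltas": [[[0,0,0],[-0.02,0,0],1],[[0,0,0],[-0.03,0,0],1],[[0,0,0],[-0.03,0,0],1]]}}

```text
time: 32.85
tool_pos: [0.4012, 0.2811, 0.1523]
tcp_rot: [2.165, 2.266, 0.01]
wrist_force: [16.3, -6.0, -1.7]
width: 0.227
```

>>> {"api": "move_arm", "payload": {"deltas": [[[0,0,0],[0.03,0,0],1],[[0,0,0],[0.03,0,0],-0.3],[[0,0,0],[0.03,0,0],-1],[[0,0,0],[0.03,0,0],-1],[[0,0,0],[0.03,0,0],-1],[[0,0,0],[0.03,0,0.3],-1],[[0,0,0],[0.03,0,0.7],-1],[[0,0,0],[0.03,0,1],-1]]}}

```text
time: 33.85
tool_pos: [0.4003, 0.2821, 0.2529]
tcp_rot: [2.171, 2.271, 0.002]
wrist_force: [-0.4, -0.1, -0.5]
width: 1.001
```

>>> {"api": "move_arm", "payload": {"deltas": [[[0,0,0],[0.2,-0.4,0],-1],[[0,0,0],[0.3,-0.8,0],-1],[[0,0,0],[0.4,-1,0],-1]]}}

```text
time: 34.22
tool_pos: [0.4402, 0.1804, 0.2513]
tcp_rot: [2.172, 2.269, -0.0]
wrist_force: [0.1, 0.2, 0.2]
width: 1.0
```

>>> {"api": "move_arm", "payload": {"deltas": [[[0,0,0],[0,-0.5,0],-1],[[0,0,0],[0,-1,0],-1]]}}

```text
time: 34.48
tool_pos: [0.44, 0.0808, 0.2512]
tcp_rot: [2.17, 2.272, 0.0]
wrist_force: [-0.1, -1.0, 0.7]
width: 1.0
```

>>> {"api": "move_arm", "payload": {"deltas": [[[0,0,0],[0,-0.5,0],-1],[[0,0,0],[0,-1,0],-1]]}}

```text
time: 34.72
tool_pos: [0.4399, -0.0195, 0.2513]
tcp_rot: [2.17, 2.271, 0.001]
wrist_force: [0.0, 0.3, 0.4]
width: 1.0
```

>>> {"api": "move_arm", "payload": {"deltas": [[[0,0,0],[0,-0.5,0],-1],[[0,0,0],[0,-1,0],-1]]}}

```text
time: 34.98
tool_pos: [0.4399, -0.1196, 0.2514]
tcp_rot: [2.171, 2.27, 0.001]
wrist_force: [1.8, -0.1, -0.4]
width: 1.002
```

>>> {"api": "move_arm", "payload": {"deltas": [[[0,0,0],[0,-0.5,0],-1],[[0,0,0],[0,-1,0],-1],[[0,0,0],[0,-1,0],-1],[[0,0,0],[0,-1,0],-1]]}}

```text
time: 35.48
tool_pos: [0.4399, -0.2177, 0.2509]
tcp_rot: [-2.171, -2.269, -0.001]
wrist_force: [-0.4, -0.1, 0.5]
width: 1.001
```

Run:
```python
from workcell import read_camera
from h import *
a,d=read_camera("top"); b,_=read_camera("side"); np.savez("top3.npz",p=a,d=d)
A=cv2.resize(a[80:280,140:440,::-1],(480,320),interpolation=cv2.INTER_CUBIC);B=cv2.resize(b[130:330,150:350,::-1],(320,320),interpolation=cv2.INTER_CUBIC)
cv2.imwrite("pics/end.png",np.hstack([A,B]))
C=cloud("top",a,d)
blk=(a.max(2)<60)&(C[...,2]>.15)&(C[...,2]<.19)&(C[...,0]>.35)&(C[...,0]<.75)&(C[...,1]>.15)&(C[...,1]<.45)
v,u=np.nonzero(blk);print(plane("top",np.c_[u,v],.175)[:,:2].mean(0) if len(u) else None)
```

```text
[0.40326178 0.28267943]
```

View pics/end.png

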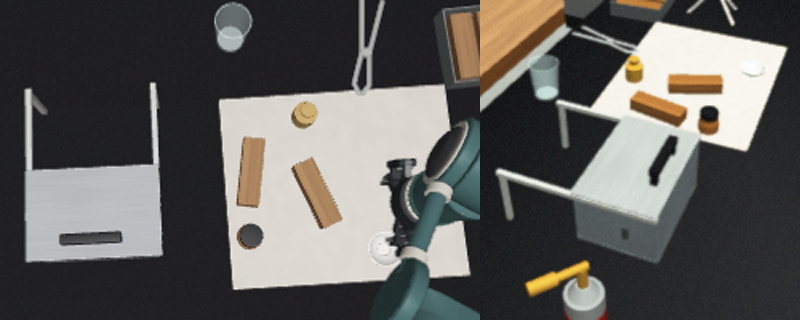

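The cover is shut flush: the front gap is gone, and the handle measures x = 0.403 against 0.423 at the start with the same bias. The bars and other objects are in place and the stubs are gone from the board.

```bash
python3 -c "
from workcell import order; print(order.finish_job())"
```

```text
the job is handed in; nothing more can be done
None
```

I slid the cover open to its stop, put both splintered stubs in the box, slid the cover back to its shut stop, and handed the job in at about 35.6 s. The job reports no verdict.

- **Cover:** it travelled 149.8 mm between the open and shut stops. The front gap is gone in the last pictures.
- **Stubs:** I saw stub a lying flat in the box. I saw stub b only in part, before closing. No stubs are left on the board.
- **Everything else:** the two whole bars, jar, weight, dish and torch look undisturbed by eye. I did not re-measure their positions, and the arm partly hid the dish in the last top view.
- **Forces:** the highest reported at the end of a move was about 20 N, when the cover met its open stop. There was a sideways reading of about 3.5 N when stub b was released.
- **Disagreement:** the camera's handle position reads about 2 mm off the arm's, within its stated accuracy.

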